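Open the board rack's sprung gate and hold it wide

ROBOT

A 6-joint arm with a two-finger parallel gripper is mounted at the origin on the work surface. World frame = base frame: x ahead of the robot, y to its left, z up, the work surface at z = 0. Lengths are in mm, angles in rad, forces in N, time in s.
With the tool pointing down it reaches from about 200 to 875 mm from the base axis. Payload 3.4 kg.
Tool frame: the origin (TCP) lies midway between the tips of the shut fingers; the grasp point (between the pads) lies 19 mm behind it; z points along the fingers, y is the line along which they close (so a half turn about z gives the same grasp; the last joint's range is limited). The gripper opens to 94 mm and grips with 3 to 60 N. Pads are 16 mm wide; open, the fingers measure 119 mm over their backs; the gripper's body (75 mm by 177 mm) begins 78 mm behind the grasp point.
Start: joints at [0.981, 0.276, 1.505, -0, 1.361, -0.121], TCP at [259.817, 512.992, 205.493] pointing down, gripper open.
Joint ranges: [-2.89, 2.89], [-0.75, 2.08], [0.22, 2.7], [-1.18, 4.32], [0.11, 2.71], [-2.7, 2.7]. Speed limits (rad/s): [2.57, 2.57, 3.14, 3.14, 3.14, 3.14].

INTERFACE

Orientations are given as a rotation vector (axis times angle).
In Python, from bench import r gives the robot as it stands.
- The arm moves only by the tool drive_tool, never from a script. Its argument "plan" is a list of rows, each a list of 3 entries, a list of its own where there are three numbers: the shift along the tool's x, y, z in mm, then the turn, a rotation vector about the tool's x, y, z in degrees, then the finger opening in mm, from 0 to 94. In form: [[[dx, dy, dz], [ax, ay, az], claw], ...]. A call has 1 to 12 rows; each row shifts and turns the commanded pose from where the row before left it, along the tool's axes as they then stand; what a row does not reach is not made up. A row lasts 1/12 s, in which the tool goes at most 41.7 mm and 7.16 degrees, less where a joint would pass 70% of its speed; a pose out of reach is approached as far as the arm can. A call is refused whole if a number of a shift passes 41.7 or a number of a turn 7.16, either way. A call with a gripper value outside its range is refused whole. The fingers move at their own pace and stop on an object; "force" is the grip in N (left out, the last holds). Time passes only in rows, so rows that do not move let the fingers close. It gives the time, the measured TCP pose, the force, the opening and the grip force at its end, in the units of the state.
- r.read_state(): the state, without advancing time (a new reading comes with each control period).
- r.get_image(name): name is "scene" or "top" or "wrist"; returns the picture (400x640x3 uint8, red, green, blue); there is no depth.
- r.camera_params(name): a dict with "mtx" (3x3 intrinsics, pixels), "position" and "rotation" of the camera in the world; the wrist camera has in their place "hand_eye" (4x4, takes a point from camera to tool coordinates, whose origin is the TCP and whose axes are the flange's). Camera axes: x right, y down, z forward; pixel columns grow to the right and rows downward; lengths in mm; the calibration is good to about 2 mm. The wrist camera is an equidistant fisheye: a pixel r from the principal point sees the ray r / f radians off the axis. A picture is of the moment at which its call begins: read the wrist's pose just before it. camera_params takes no time and is no camera call.
- r.finish_job(): hands the job in; it is judged then, once.
The state is a dict: "time": time; "q": joint angles; "dq": joint speeds; "tau": joint torques, N m; "position": TCP position; "tool_rot": TCP orientation; "wrist_force": force on the tool from outside, world axes, zero at the start; "moment": the same for the moment, N m; "finger_gap": finger opening in mm; "finger_force": force on a finger pad.
Only numpy, scipy, OpenCV 4.12 (cv2) and the standard library are available. Lean on these libraries where they do the work, as an engineer would, in place of code of your own. Each camera call takes 0.05 s, during which the arm holds its last target. There are 200 camera calls.

TASK

Open the gate of the circuit-board rack so that a colleague can draw a board out: first squeeze together the two tabs of the catch nearer the gate's hinge until they are home, and only then those of the catch nearer the gate's free end; they stay in. Then take the gate by its upright handle, swing it out past its stiff point until it stands about square to the rack's front, and finish while still holding it wide open there, for its spring pulls it back if you let go. Leave the other things on the bench where they are.

Things in the scene. Friction and masses are not known exactly. Their poses are not given: they have to be found in the camera images.
- rack: circuit-board rack, 200 x 340 x 130 mm (depth x width x height), fixed. Origin: centre of its footprint, bench height; x from the gated front to the back, y along the front toward the gate's hinge, z up. A black header bar on top of the front, its flat top 130 mm above the bench, carries two squeeze catches of the same make
- hinge_catch_mid (a point): middle of the squeeze catch nearer the gate's hinge, 155 mm above the bench: a good height to squeeze (fingertips not below 133 mm). Axes as the rack's. Two upright tabs, one either side along the rack's y: outer faces 60 mm apart when out, 36 when home; each 24 mm wide (rack's x), 8 thick, 133 to 175 mm above the bench. Squeezing them together to the stop frees the catch
- free_catch_mid (a point): the same point of the other squeeze catch, the one nearer the gate's free end, 150 mm from the first along the rack's -y; same size and action. On both catches the tabs stay in once squeezed home
- hinge_catch_l (a joint): upright ribbed grey tab of the hinge-end catch, on the +y (hinge) side of that catch. Value 0 = fully out, up to 0.012 m = pushed 12 mm in toward the catch's middle. A stiff slide (about 4 N), no spring: it stays where it is left
- hinge_catch_r (a joint): upright ribbed grey tab of the hinge-end catch, on the -y (free-end) side of that catch. Value 0 = fully out, up to 0.012 m = pushed 12 mm in toward the catch's middle. A stiff slide (about 4 N), no spring: it stays where it is left
- free_catch_l (a joint): upright ribbed grey tab of the free-end catch, on the +y (hinge) side of that catch. Value 0 = fully out, up to 0.012 m = pushed 12 mm in toward the catch's middle. A stiff slide (about 4 N), no spring: it stays where it is left
- free_catch_r (a joint): upright ribbed grey tab of the free-end catch, on the -y (free-end) side of that catch. Value 0 = fully out, up to 0.012 m = pushed 12 mm in toward the catch's middle. A stiff slide (about 4 N), no spring: it stays where it is left
- gate (a joint): steel gate of bars over the rack's front, 310 mm wide, 30 to 147 mm above the bench. 0 shut, grows opening, 1.57 square to the front, stop 1.75. A catch hooks it until both its tabs are in 8 mm. A spring pulls it shut (up to 0.4 N m); a sprung roller makes a stiff bump from about 0.5 to 1 rad (some 7 N at the handle). Let go when wide, it swings back to 1 rad or less
- gate_handle (a point): grip point, 170 mm above the bench, on the axis of the gate's handle: upright black round sleeve, 14 mm across, 134 to 190 mm above the bench, thin 17 mm cap to 194, midway along the gate and between the catches. The sleeve turns freely: pinched from above it can be carried round without turning the hand. Axes the rack's when shut, turning with the gate, clockwise from above
- gate_hinge (a point): point on the gate's upright hinge axis at the handle's height, fixed to the rack; the handle goes round it at 155 mm radius, at the start it lies 155 mm from it along the rack's -y and moves off along the rack's -x
- loose_board: bystander: loose green circuit board lying flat, 100 x 70 x 14 mm, in front of the rack, low enough for the gate to pass over; origin at the centre of its underside
- tweezers: bystander: steel tweezers lying flat in front of the rack, 110 x 11 x 6 mm, the gate passes over; origin under their centre
- solder_spool: bystander: spool of solder standing on end beside the rack, 60 mm across, 50 mm high; origin under its centre
- wire_spool: bystander: spool of copper wire standing on end, 68 mm across, 55 mm high; origin under its centre
- flux_jar: bystander: small closed jar, 48 mm across, 45 mm high; origin under its centre
- screwdriver: bystander: screwdriver lying on the bench, about 200 mm long; origin under its centre
- meter: bystander: black hand-held meter lying flat, 150 x 80 x 39 mm; origin under its centre

How it is judged (in metres and radians):
On the way, in this order (a step that is already met when the one before it is completed fails the run):
1. both tabs of the hinge-end catch are squeezed in between the fingers (value of joint each of hinge_catch_l, hinge_catch_r above 0.007 m and contact force between the fingers and hinge_catch_l above 1 N and contact force between the fingers and hinge_catch_r above 1 N), for 0.1 s.
2. then both tabs of the free-end catch are squeezed in between the fingers (value of joint each of free_catch_l, free_catch_r above 0.007 m and contact force between the fingers and free_catch_l above 1 N and contact force between the fingers and free_catch_r above 1 N), for 0.1 s.
3. the gate is swung past its detent (value of joint gate above 1.05 rad), for 0.1 s.
At the end, for the whole second after the job is handed in: the gate stands more than 1.3 rad (75 degrees) open and still, the fingers bear on it (its handle included) with more than 1 N, and all four tabs are still in by more than 6 mm (value of joint gate above 1.3 rad and velocity of joint gate between -0.1 and 0.1 rad/s and contact force between the fingers and gate above 1 N and value of joint each of hinge_catch_l, hinge_catch_r, free_catch_l, free_catch_r above 0.006 m); the arm keeps its last pose, push and grip.
It fails at once if a tab of the free-end catch is pushed in before the hinge-end catch is squeezed (value of joint any of free_catch_l, free_catch_r above 0.006 m and value of joint any of hinge_catch_l, hinge_catch_r below 0.006 m).
It fails at once if a bystander is shifted by more than 30 mm (distance of any of loose_board, tweezers, solder_spool, wire_spool, flux_jar, screwdriver, meter from where it was at the start of the episode above 0.03 m).
It also fails if it takes over 61 s, if anything falls off the work surface, if the arm or the gripper's body presses on something with over 40 N, if the wrist force passes 120 N, or if a joint passes its speed limit or range.

## Working session

There is one attempt and no reset: what is moved stays moved. The work goes in short steps, Python scripts to look and compute and a tool call to move; the robot and the scene stay as the last step left them, time stands still between calls to the robot, and variables do not carry over. Pictures are saved under pics/ and viewed, at most 10 in all, crops included, and the job is handed in when it is done.

Besides the shell and the picture viewer there is one more tool, called after ">>>" by a JSON object that holds its "method" and its "body". drive_tool: Moves the arm, as the interface text tells. Its arguments: {"type":"object","properties":{"plan":{"type":"array"},"force":{"type":"number"}},"required":["plan"]}

```bash
mkdir -p pics; python3 - <<'E'
from bench import r
import cv2
s=r.read_state();print(s)
for n in("scene","top","wrist"):
    cv2.imwrite(f"pics/{n}0.png",r.get_image(n)[:,:,::-1])
    print(n,r.camera_params(n))
E
```

```text
{'time': 0.0, 'q': array([ 9.81008230e-01,  2.76554727e-01,  1.50607985e+00, -3.84614991e-05,
        1.36071596e+00, -1.21013503e-01]), 'dq': array([ 0.00164032, -0.00081733, -0.00170641,  0.00070606, -0.00176008,
        0.00070365]), 'tau': array([ 5.15393322e-05, -4.04590666e+01, -2.37234861e+01,  7.02237105e-02,
        3.42946232e-02, -1.52233629e-04]), 'position': array([259.49350434, 512.49071653, 204.64895274]), 'tool_rot': array([-7.29479291e-01, -3.05513275e+00,  2.60878948e-03]), 'wrist_force': array([0.43935378, 0.52035022, 0.20080579]), 'moment': array([-0.01322717,  0.01203789, -0.03645028]), 'finger_force': 0.0, 'finger_gap': 93.8446322966205}
scene {'mtx': array([[366.87033125,   0.        , 321.50613876],
       [  0.        , 366.87033125, 202.61881339],
       [  0.        ,   0.        ,   1.        ]]), 'position': array([ 946.67339938, -317.52486633, 1020.75625989]), 'rotation': array([-2.393944  , -1.06195653,  0.28352467])}
top {'mtx': array([[376.87974809,   0.        , 317.52535527],
       [  0.        , 376.87974809, 195.29175578],
       [  0.        ,   0.        ,   1.        ]]), 'position': array([ 490.82651751,   47.62608259, 1044.47720332]), 'rotation': array([-2.23545052,  2.17498713, -0.05566121])}
wrist {'mtx': array([[309.70691629,   0.        , 318.69156171],
       [  0.        , 309.70691629, 196.4849566 ],
       [  0.        ,   0.        ,   1.        ]]), 'hand_eye': array([[ 5.48654833e-04, -9.64217777e-01, -2.65110879e-01,
         7.74695874e+01],
       [ 9.99999841e-01,  4.94992374e-04,  2.69224330e-04,
         8.82782068e-02],
       [-1.28363022e-04, -2.65110985e-01,  9.64217895e-01,
        -1.80264656e+02],
       [ 0.00000000e+00,  0.00000000e+00,  0.00000000e+00,
         1.00000000e+00]])}
```

View pics/top0.png

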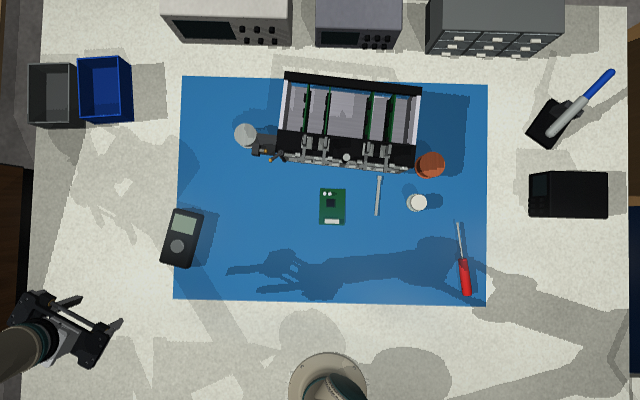

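View pics/scene0.png

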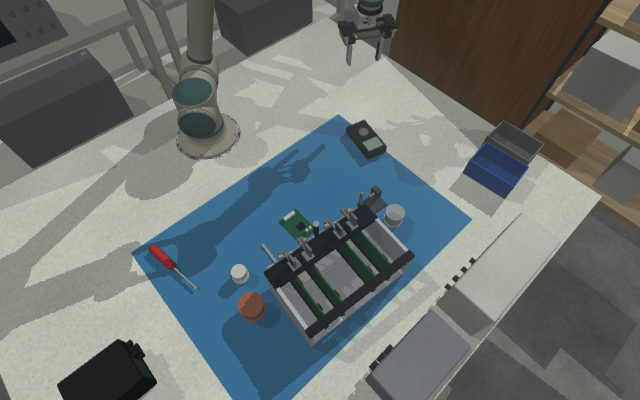

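The top view shows the rack's gated front toward the robot. The hinge bracket is at (265,148), the catches at about (312,145) and (377,155), and the handle cap at about (347,157). In the scene view the catches are at about (343,220) and (288,258), with the handle at (316,227). I'll enlarge both.

```bash
python3 - <<'E'
import cv2,numpy as np
a=cv2.imread("pics/top0.png")[120:190,250:430];b=cv2.imread("pics/scene0.png")[185:285,255:395]
a=cv2.resize(a,None,fx=4.4,fy=4.4,interpolation=cv2.INTER_CUBIC);cv2.imwrite("pics/ta.png",a)
b=cv2.resize(b,None,fx=5.7,fy=5.7,interpolation=cv2.INTER_CUBIC);cv2.imwrite("pics/sb.png",b)
E
```

```text
(no output)
```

View pics/ta.png

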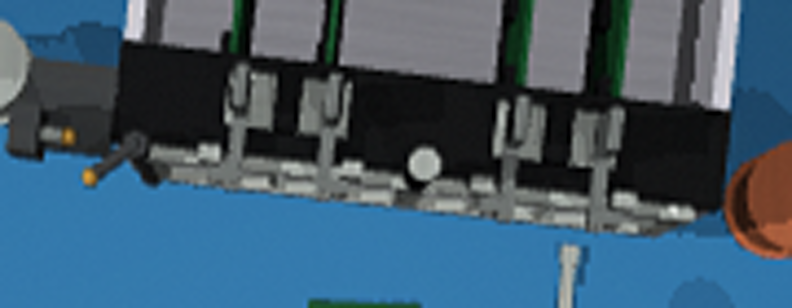

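View pics/sb.png

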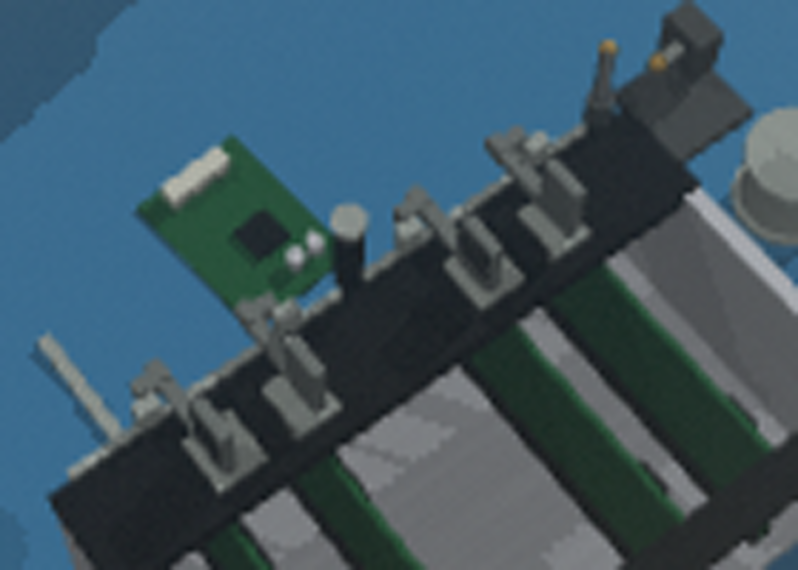

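The enlarged top crop shows the handle cap at (424,163), the header's back edge from (120,42) to (730,112), and the tabs of both catches. The scene crop shows the cap at (349,217) and the upright tabs with their tops at about (565,185), (478,245), (303,360) and (210,430).

```bash
cat > h.py <<'E'
import numpy as np,cv2
from bench import r
from scipy.spatial.transform import Rotation as R
def ray(cam,u,v,st=None):
    c=r.camera_params(cam);K=c["mtx"]
    x,y=(u-K[0,2])/K[0,0],(v-K[1,2])/K[1,1]
    if cam!="wrist":
        return c["position"],R.from_rotvec(c["rotation"]).apply([x,y,1])/1
    t=np.hypot(x,y);d=np.array([np.sin(t)*x/t,np.sin(t)*y/t,np.cos(t)])
    H=c["hand_eye"];T=R.from_rotvec(st["tool_rot"])
    return T.apply(H[:3,3])+st["position"],T.apply(H[:3,:3]@d)
def plane(o,d,z): return o+d*(z-o[2])/d[2]
def tri(*rays):
    A=np.zeros((3,3));b=np.zeros(3)
    for o,d in rays:
        d=d/np.linalg.norm(d);P=np.eye(3)-np.outer(d,d);A+=P;b+=P@o
    p=np.linalg.solve(A,b)
    return p,[np.linalg.norm(np.cross(p-o,d/np.linalg.norm(d))).round(2) for o,d in rays]
E
python3 - <<'E'
from h import *
np.set_printoptions(precision=1,suppress=True)
T=lambda x,y:ray("top",250+(x+.5)/4.4-.5,120+(y+.5)/4.4-.5)
S=lambda x,y:ray("scene",255+(x+.5)/5.7-.5,185+(y+.5)/5.7-.5)
cap=tri(T(424,163),S(349,217));print("cap",cap)
a=plane(*T(120,42),130);b=plane(*T(730,112),130);print(a,b,np.linalg.norm(a-b))
yd=(a-b)/np.linalg.norm(a-b);yaw=np.arctan2(-yd[0],yd[1]);print("yaw deg",np.degrees(yaw))
for p in[(565,185),(478,245),(303,360),(210,430)]:print(plane(*S(*p),175))
for p in[(240,90),(333,97),(520,122),(613,130)]:print(plane(*T(*p),175))
xd=np.array([yd[1],-yd[0],0])
h=cap[0];print("hinge",h+155*yd,"open handle",h+155*yd-155*xd)
E
```

```text
cap (array([615. , -21.4, 198.3]), [np.float64(0.56), np.float64(0.56)])
[687.3 143.  130. ] [ 658.  -197.1  130. ] 341.42570493190743
yaw deg -4.918272697610214
[660.4  73.2 175. ]
[656.   21.5 175. ]
[645.6 -75.5 175. ]
[ 643.6 -127.1  175. ]
[654.   74.3 175. ]
[651.7  25.1 175. ]
[641.2 -74.  175. ]
[ 638.4 -123.3  175. ]
hinge [628.3 133.  198.3] open handle [473.8 146.3 198.3]
```

>>> {"method": "drive_tool", "body": {"plan": [[[0, 0, -15], [0, 0, -7], 94], [[0, 0, -15], [0, 0, -7], 94], [[0, 0, -15], [0, 0, -7], 94], [[0, 0, -5], [0, 0, -0.9], 94], [[-10, -10, 0], [0, 0, 0], 94], [[-24, -24, 0], [0, 0, 0], 94], [[-24, -24, 0], [0, 0, 0], 94], [[-24, -24, 0], [0, 0, 0], 94], [[-24, -24, 0], [0, 0, 0], 94], [[-24, -24, 0], [0, 0, 0], 94], [[-24, -24, 0], [0, 0, 0], 94], [[-24, -24, 0], [0, 0, 0], 94]]}}

```text
time: 1.15
position: [422.2, 317.5, 254.3]
tool_rot: [-0.141, -3.137, 0.003]
wrist_force: [0.6, 0.5, 0.1]
finger_gap: 94.1
finger_force: 0.0
```

>>> {"method": "drive_tool", "body": {"plan": [[[-24, -24, 0], [0, 0, 0], 94], [[-24, -24, 0], [0, 0, 0], 94], [[-24, -24, 0], [0, 0, 0], 94], [[-24, -24, 0], [0, 0, 0], 94], [[-24, -24, 0], [0, 0, 0], 94], [[-24, -24, 0], [0, 0, 0], 94], [[-24, -24, 0], [0, 0, 0], 94], [[-22, -24, 0], [0, 0, 0], 94], [[-5, -10, 0], [0, 0, 0], 94], [[0, 0, 0], [0, 0, 0], 94], [[0, 0, 0], [0, 0, 0], 94]]}}

```text
time: 2.07
position: [597.4, 101.7, 254.4]
tool_rot: [-0.14, -3.136, -0.001]
wrist_force: [0.2, 0.9, -0.5]
finger_gap: 93.9
finger_force: 0.0
```

```bash
python3 - <<'E'
from h import *
import pickle
s=r.read_state();print(s["time"],s["position"],R.from_rotvec(s["tool_rot"]).as_matrix().round(3))
im=r.get_image("wrist");cv2.imwrite("pics/w1.png",im[:,:,::-1]);pickle.dump(s,open("w1.pkl","wb"))
E
```

```text
2.0667 [597.44971792 101.74950537 254.41307059] [[-0.996  0.089 -0.003]
 [ 0.089  0.996  0.001]
 [ 0.003  0.001 -1.   ]]
```

View pics/w1.png

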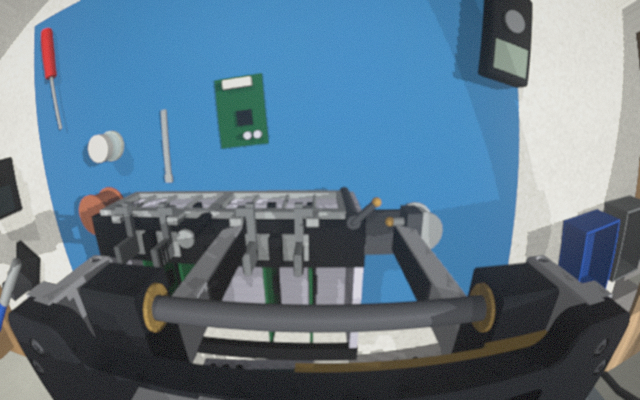

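The wrist view shows the hinge catch tabs at about (250,245) and (298,245), the free catch tabs at (125,240) and (165,240), and the handle cap at (185,240). I'll centre over the hinge catch for the second view.

>>> {"method": "drive_tool", "body": {"plan": [[[-20, -16, 0], [0, 0, 0], 94], [[-20, -16, 0], [0, 0, 0], 94], [[-15, -12, 0], [0, 0, 0], 94], [[-6, -4, 0], [0, 0, 0], 94], [[0, 0, 0], [0, 0, 0], 94], [[0, 0, 0], [0, 0, 0], 94]]}}

```text
time: 2.62
position: [654.1, 50.6, 255.4]
tool_rot: [-0.134, -3.137, -0.002]
wrist_force: [-0.5, -0.0, 0.2]
finger_gap: 94.0
finger_force: 0.0
```

```bash
python3 - <<'E'
from h import *
import pickle
s=r.read_state();print(s["time"],s["position"],s["wrist_force"])
im=r.get_image("wrist")[:,:,::-1];cv2.imwrite("pics/w2.png",im);pickle.dump(s,open("w2.pkl","wb"))
a=cv2.imread("pics/w1.png")[185:285,90:350];b=im[185:285,190:450]
f=lambda x:cv2.resize(x,None,fx=3,fy=3,interpolation=cv2.INTER_CUBIC)
cv2.imwrite("pics/w12.png",cv2.convertScaleAbs(np.vstack([f(a),f(b)]),alpha=1.6))
E
```

```text
2.6167 [654.08046077  50.63683328 255.40961975] [-0.54841866 -0.01981468  0.2211306 ]
```

View pics/w12.png

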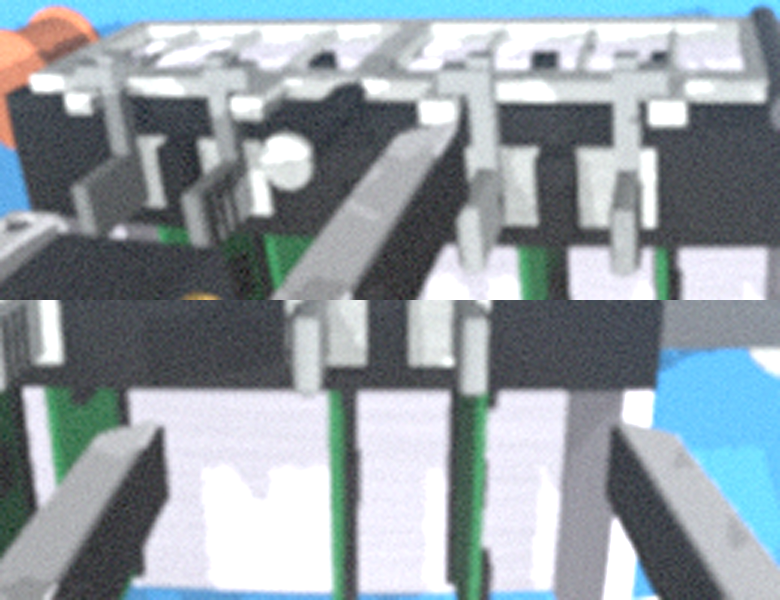

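The stacked crops show the back top edges of the hinge catch tabs. In view 1 they are at about (474,269) and (624,271); in view 2 they are at (308,393) and (474,392). I'll triangulate these.

```bash
python3 - <<'E'
from h import *
import pickle
np.set_printoptions(precision=1,suppress=True)
s1,s2=[pickle.load(open(f"w{i}.pkl","rb")) for i in(1,2)]
A=lambda x,y:ray("wrist",90+(x+.5)/3-.5,185+(y+.5)/3-.5,s1)
B=lambda x,y:ray("wrist",190+(x+.5)/3-.5,185+(y-300+.5)/3-.5,s2)
for n,a,b in(("r",(474,269),(308,393)),("l",(624,271),(474,392))):
    print(n,tri(A(*a),B(*b)),plane(*A(*a),175),plane(*B(*b),175))
# header back edge top, front edge
for p in[(100,388),(280,388),(400,388),(640,388)]:print(plane(*B(*p),130))
cap=A(287,150);print("cap",plane(*cap,194))
E
```

```text
r (array([664.5,  26.3, 173.2]), [np.float64(0.12), np.float64(0.12)]) [663.4  26.8 175. ] [664.   26.6 175. ]
l (array([668.2,  75.7, 173.5]), [np.float64(0.28), np.float64(0.28)]) [667.1  75.7 175. ] [667.9  75.8 175. ]
[671.3 -53.7 130. ]
[676.3  11.7 130. ]
[679.8  53.4 130. ]
[687.6 138.6 130. ]
cap [610.8 -19.2 194. ]
```

>>> {"method": "drive_tool", "body": {"force": 25, "plan": [[[0, 0, 20], [0, 0, 0], 94], [[0, 0, 20], [0, 0, 0], 94], [[0, 0, 20], [0, 0, 0], 94], [[0, 0, 20], [0, 0, 0], 94], [[0, 0, 20], [0, 0, 0], 94], [[0, 0, 14], [0, 0, 0], 94], [[0, 0, 0], [0, 0, 0], 94], [[0, 0, 0], [0, 0, 0], 94]]}}

```text
time: 3.33
position: [654.0, 50.2, 141.4]
tool_rot: [-0.134, -3.137, -0.001]
wrist_force: [0.3, 0.0, 0.9]
finger_gap: 94.3
finger_force: 0.0
```

>>> {"method": "drive_tool", "body": {"plan": [[[0, 0, 0], [0, 0, 0], 60], [[0, 0, 0], [0, 0, 0], 50], [[0, 0, 0], [0, 0, 0], 40], [[0, 0, 0], [0, 0, 0], 30], [[0, 0, 0], [0, 0, 0], 30], [[0, 0, 0], [0, 0, 0], 30], [[0, 0, 0], [0, 0, 0], 30], [[0, 0, 0], [0, 0, 0], 30], [[0, 0, 0], [0, 0, 0], 30], [[0, 0, 0], [0, 0, 0], 30]]}}

```text
time: 4.17
position: [655.6, 50.8, 141.9]
tool_rot: [0.136, 3.138, 0.005]
wrist_force: [1.1, 5.3, 3.2]
finger_gap: 35.2
finger_force: 25.0
```

>>> {"method": "drive_tool", "body": {"plan": [[[0, 0, 0], [0, 0, 0], 70], [[0, 0, 0], [0, 0, 0], 94], [[0, 0, 0], [0, 0, 0], 94], [[0, 0, 0], [0, 0, 0], 94], [[0, 0, -20], [0, 0, 0], 94], [[0, 0, -20], [0, 0, 0], 94], [[0, 0, -20], [0, 0, 0], 94], [[0, 0, -20], [0, 0, 0], 94], [[0, 0, 0], [0, 0, 0], 94], [[0, -20, 0], [0, 0, 0], 94], [[0, -20, 0], [0, 0, 0], 94], [[0, -20, 0], [0, 0, 0], 94]]}}

```text
time: 5.17
position: [649.3, -11.3, 220.1]
tool_rot: [-0.135, -3.137, 0.001]
wrist_force: [-0.3, 0.9, -1.0]
finger_gap: 93.9
finger_force: 0.0
```

>>> {"method": "drive_tool", "body": {"plan": [[[0, -20, 0], [0, 0, 0], 94], [[0, -20, 0], [0, 0, 0], 94], [[0, -20, 0], [0, 0, 0], 94], [[0, -20, 0], [0, 0, 0], 94], [[0, -10, 0], [0, 0, 0], 94], [[0, 0, 0], [0, 0, 0], 94], [[0, 0, 0], [0, 0, 0], 94]]}}

```text
time: 5.75
position: [641.9, -100.3, 220.6]
tool_rot: [-0.138, -3.137, -0.002]
wrist_force: [0.9, 0.4, -0.6]
finger_gap: 94.0
finger_force: 0.0
```

```bash
python3 - <<'E'
from h import *
import pickle
s=r.read_state();print(s["time"],s["position"],s["wrist_force"])
im=r.get_image("wrist")[:,:,::-1];cv2.imwrite("pics/w3.png",im);pickle.dump(s,open("w3.pkl","wb"))
b=im[165:265,190:450]
cv2.imwrite("pics/w3c.png",cv2.convertScaleAbs(cv2.resize(b,None,fx=3,fy=3,interpolation=cv2.INTER_CUBIC),alpha=1.6))
E
```

```text
5.75 [ 641.86228258 -100.25811073  220.60385452] [ 0.92177589  0.38125751 -0.64024885]
```

View pics/w3c.png

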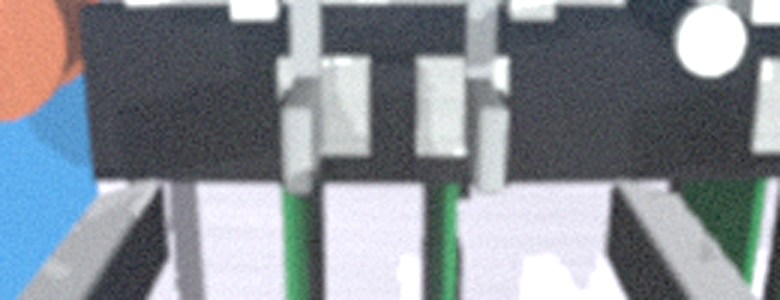

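The tabs are at X=299 and 489, centred between the fingers to about 1 mm. The handle cap is at (711,40).

>>> {"method": "drive_tool", "body": {"force": 25, "plan": [[[0, 0.6, 20], [0, 0, 0], 94], [[0, 0, 20], [0, 0, 0], 94], [[0, 0, 20], [0, 0, 0], 94], [[0, 0, 19], [0, 0, 0], 94], [[0, 0, 0], [0, 0, 0], 94], [[0, 0, 0], [0, 0, 0], 94]]}}

```text
time: 6.3
position: [641.7, -98.3, 141.6]
tool_rot: [-0.134, -3.136, -0.002]
wrist_force: [-0.8, -0.0, -0.1]
finger_gap: 94.0
finger_force: 0.0
```

>>> {"method": "drive_tool", "body": {"plan": [[[0, 0, 0], [0, 0, 0], 60], [[0, 0, 0], [0, 0, 0], 50], [[0, 0, 0], [0, 0, 0], 40], [[0, 0, 0], [0, 0, 0], 30], [[0, 0, 0], [0, 0, 0], 30], [[0, 0, 0], [0, 0, 0], 30], [[0, 0, 0], [0, 0, 0], 30], [[0, 0, 0], [0, 0, 0], 30], [[0, 0, 0], [0, 0, 0], 30], [[0, 0, 0], [0, 0, 0], 30]]}}

```text
time: 7.13
position: [642.6, -98.7, 143.0]
tool_rot: [0.136, 3.138, 0.003]
wrist_force: [0.8, 4.5, 4.7]
finger_gap: 35.1
finger_force: 25.0
```

```bash
python3 - <<'E'
from h import *
import pickle
np.set_printoptions(precision=1,suppress=True)
s1,s3=[pickle.load(open(f"w{i}.pkl","rb")) for i in(1,3)]
A=ray("wrist",90+(287.5)/3-.5,185+(160.5)/3-.5,s1)
B=ray("wrist",190+(711.5)/3-.5,165+(40.5)/3-.5,s3)
print(tri(A,B),plane(*A,194),plane(*B,194))
E
```

```text
(array([614.5, -20.3, 193.4]), [np.float64(0.2), np.float64(0.2)]) [614.1 -20.  194. ] [614.5 -20.4 194. ]
```

Both catches are home. Next I move to the handle at (614.5, -20.3).

>>> {"method": "drive_tool", "body": {"plan": [[[0, 0, 0], [0, 0, 0], 70], [[0, 0, 0], [0, 0, 0], 70], [[0, 0, 0], [0, 0, 0], 70], [[0, 0, -20], [0, 0, 0], 70], [[0, 0, -20], [0, 0, 0], 70], [[0, 0, -20], [0, 0, 0], 60], [[0, 0, -20], [0, 0, 0], 50], [[8.6, 19, 0], [0, 0, 0], 50], [[8.6, 19, 0], [0, 0, 0], 50], [[8.6, 19, 0], [0, 0, 0], 50], [[8.6, 19, 0], [0, 0, 0], 50], [[0, 0, 0], [0, 0, 0], 50]]}}

```text
time: 8.13
position: [612.9, -18.1, 222.4]
tool_rot: [-0.132, -3.137, -0.003]
wrist_force: [-0.9, 0.8, -1.1]
finger_gap: 49.6
finger_force: 0.0
```

>>> {"method": "drive_tool", "body": {"plan": [[[0, 0, 0], [0, 0, 0], 50], [[0, 0, 0], [0, 0, 0], 50]]}}

```text
time: 8.3
position: [614.8, -21.9, 222.3]
tool_rot: [0.136, 3.138, -0.002]
wrist_force: [-0.1, 0.1, 0.6]
finger_gap: 50.0
finger_force: 0.0
```

```bash
python3 - <<'E'
from h import *
s=r.read_state();print(s["time"],s["position"],s["finger_gap"],R.from_rotvec(s["tool_rot"]).inv().apply(np.array([614.5,-20.3,151])-s["position"]).round(1))
im=r.get_image("wrist")[:,:,::-1];cv2.imwrite("pics/w4.png",im)
cv2.imwrite("pics/w4c.png",cv2.convertScaleAbs(cv2.resize(im[145:275,190:450],None,fx=3,fy=3,interpolation=cv2.INTER_CUBIC),alpha=1.6))
E
```

```text
8.3 [614.83928632 -21.94288762 222.30326075] 50.00417465897172 [ 0.5  1.7 71.3]
```

View pics/w4c.png

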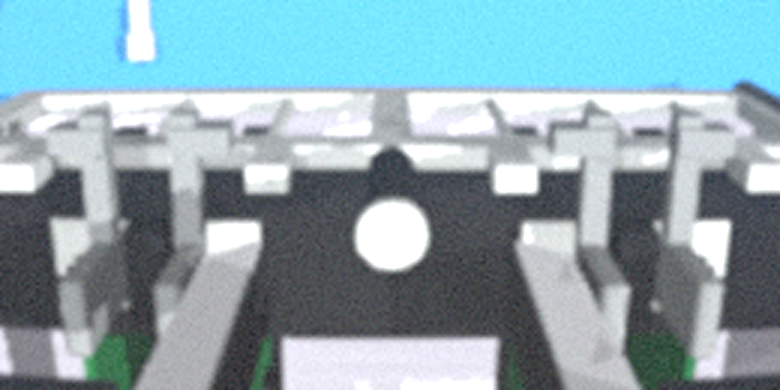

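The cap at (392,235) is centred between the fingertips and both catches are in. Next I descend and grip.

>>> {"method": "drive_tool", "body": {"force": 45, "plan": [[[0.5, 0.5, 18], [0, 0, 0], 50], [[0, 0.5, 18], [0, 0, 0], 50], [[0, 0, 18], [0, 0, 0], 50], [[0, 0, 17], [0, 0, 0], 50], [[0, 0, 0], [0, 0, 0], 40], [[0, 0, 0], [0, 0, 0], 25], [[0, 0, 0], [0, 0, 0], 10], [[0, 0, 0], [0, 0, 0], 8], [[0, 0, 0], [0, 0, 0], 8], [[0, 0, 0], [0, 0, 0], 8], [[0, 0, 0], [0, 0, 0], 8]]}}

```text
time: 9.27
position: [614.8, -20.8, 152.6]
tool_rot: [0.136, 3.137, -0.002]
wrist_force: [-0.2, -1.0, 2.6]
finger_gap: 13.2
finger_force: 45.0
```

>>> {"method": "drive_tool", "body": {"plan": [[[10.8, 0.4, 0], [0, 0, 0], 8], [[10.8, 1.1, 0], [0, 0, 0], 8], [[10.7, 1.9, 0], [0, 0, 0], 8], [[10.5, 2.6, 0], [0, 0, 0], 8], [[0, 0, 0], [0, 0, 0], 8]]}}

```text
time: 9.68
position: [568.6, -9.5, 152.5]
tool_rot: [-0.135, -3.136, -0.001]
wrist_force: [-1.6, -2.0, 4.5]
finger_gap: 13.0
finger_force: 45.0
```

>>> {"method": "drive_tool", "body": {"plan": [[[10.3, 3.3, 0], [0, 0, 0], 8], [[10, 4.1, 0], [0, 0, 0], 8], [[9.7, 4.7, 0], [0, 0, 0], 8], [[9.4, 5.4, 0], [0, 0, 0], 8], [[9, 6.1, 0], [0, 0, 0], 8], [[8.5, 6.7, 0], [0, 0, 0], 8], [[8, 7.2, 0], [0, 0, 0], 8], [[7.5, 7.8, 0], [0, 0, 0], 8], [[0, 0, 0], [0, 0, 0], 8]]}}

```text
time: 10.43
position: [501.3, 44.5, 152.5]
tool_rot: [-0.136, -3.137, -0.008]
wrist_force: [-0.9, 2.6, 9.1]
finger_gap: 13.5
finger_force: 45.0
```

>>> {"method": "drive_tool", "body": {"plan": [[[7, 8.3, 0], [0, 0, 0], 8], [[6.4, 8.8, 0], [0, 0, 0], 8], [[5.7, 9.2, 0], [0, 0, 0], 8], [[5.1, 9.6, 0], [0, 0, 0], 8], [[4.4, 9.9, 0], [0, 0, 0], 8], [[3.7, 10.2, 0], [0, 0, 0], 8], [[0, 0, 0], [0, 0, 0], 8]]}}

```text
time: 11.02
position: [476.4, 101.9, 152.5]
tool_rot: [0.134, 3.136, 0.004]
wrist_force: [2.2, -1.3, 6.6]
finger_gap: 13.4
finger_force: 45.0
```

>>> {"method": "drive_tool", "body": {"plan": [[[3, 10.4, 0], [0, 0, 0], 8], [[2.2, 10.6, 0], [0, 0, 0], 8], [[1.5, 10.7, 0], [0, 0, 0], 8], [[0.8, 10.8, 0], [0, 0, 0], 8], [[0, 5, 0], [0, 0, 0], 8], [[0, 0, 0], [0, 0, 0], 8], [[0, 0, 0], [0, 0, 0], 8], [[0, 0, 0], [0, 0, 0], 8], [[0, 0, 0], [0, 0, 0], 8]]}}

```text
time: 11.77
position: [473.8, 147.5, 152.5]
tool_rot: [0.135, 3.135, -0.0]
wrist_force: [3.9, -3.9, 7.6]
finger_gap: 13.5
finger_force: 45.0
```

```bash
python3 - <<'E'
from h import *
s=r.read_state();print(s["time"],s["position"],s["finger_gap"],s["finger_force"],s["wrist_force"])
im=r.get_image("top")[:,:,::-1];cv2.imwrite("pics/t5.png",im)
cv2.imwrite("pics/t5c.png",cv2.resize(im[60:260,220:460],None,fx=3,fy=3,interpolation=cv2.INTER_CUBIC))
E
```

```text
11.7667 [473.79022856 147.50122746 152.49670837] 13.457847581212455 45.002612471580505 [ 3.90760014 -3.8591834   7.60651794]
```

View pics/t5c.png

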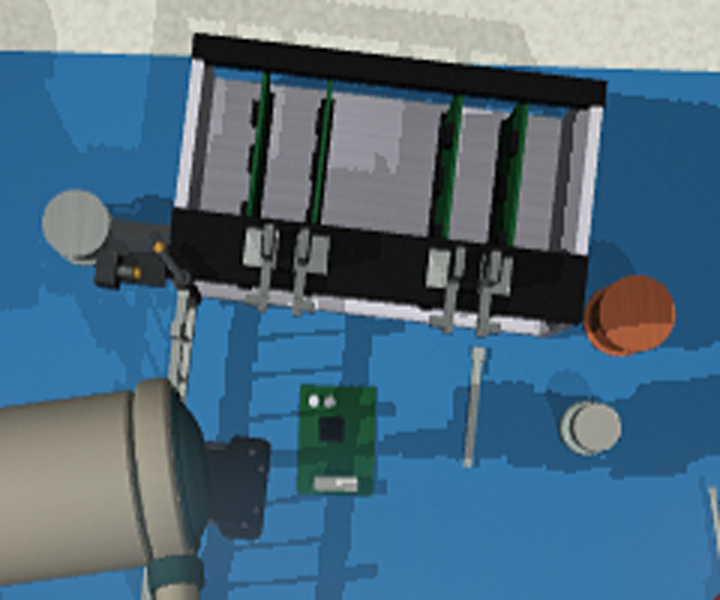

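The gate stands square, running from (185,300) to beneath the gripper. All four tabs are in and the bystanders look undisturbed. The gate is still held, so I'll hand in.

```bash
python3 -c "
from bench import r
print(r.finish_job())"
```

```text
the job is handed in; nothing more can be done
None
```

I squeezed both catches home, hinge end first, then swung the gate to about square with the rack's front and handed the job in at about 12 s while still gripping the handle at 45 N; no verdict came back.

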